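Bring the valve stem of a cart wheel to the top

TASK

The cart wheel on the leaning repair stand has to be pumped up: turn it, either way round, by pushing its spokes one after another with the fingertips, until its valve stem is at twelve o'clock, the highest place on the leaning wheel, straight uphill of the hub, and leave it resting there with the hand clear. The tyre has a fresh patch, so push only on the spokes: do not press on the tyre and rim or the valve stem, do not grip anything, push hard or spin it, and leave the other things on the bench where they are.

Things in the scene. Friction and masses are not known exactly. Their poses are not given: they have to be found in the camera images.
- stand: Grey steel repair stand, fixed to the bench; base plate 240 (x) x 400 (y) x 12 mm. Origin: centre of the plate's underside; z up. Its cart wheel leans: the wheel's plane is 35 degrees from horizontal. In the stand's axes the axle, out of the wheel's open face, points along (sin 35, 0, cos 35 deg): up and towards +x; 'uphill' in the wheel's plane is (-cos 35, 0, sin 35 deg).
- hub (a point): Centre of the wheel: on the axle, in the wheel's mid-plane, 150 mm above the bench. Fixed to the stand. Behind the wheel are only the axle (radius 9 mm) and a post of radius 18 mm whose top is about 44 mm below this point.
- crossbar (a point): Middle of a fixed flat steel bar, 18 mm wide, 8 mm thick, that runs across the wheel's face along the stand's y (three to nine o'clock), 36 mm out from the mid-plane, to upright legs at y = +-180 mm. An axle nut, radius 13 mm, reaches 48 mm out. A finger between the spokes cannot pass the bar, so several pushes are needed; uphill of it the space above the wheel is free.
- top_point (a point): Fixed point where the valve stem belongs: 90 mm straight uphill of the hub centre, in the wheel's mid-plane.
- stem_mid (a point): Point on the valve stem's centre line (to within 5 mm), 90 mm from the hub centre, in the wheel's mid-plane; turns with the wheel.
- wheel (a joint): Angle of the wheel, rad: 0 (or any full turn) when the stem is at the top; grows anticlockwise as seen facing the open face, so a growing angle takes the stem from the top towards the stand's -y side. The wheel turns freely either way, has a stiff greased hub (steady friction about 0.12 N m plus 0.12 N m per rad/s) and stays where it is left.
- spokes: Five round steel spokes, 10 mm thick, 72 degrees apart, at 36, 108, 180, 252, 324 degrees from the stem, open between and below. Each runs from radius 22 mm, its middle there 16 mm out of the mid-plane on the face side, straight to the rim at radius 112 mm in the mid-plane. Hub radius 27 mm. Origin at the hub centre, z out of the face, -x towards the stem.
- tyre: Black tyre with aluminium rim: outer diameter 300 mm, tyre section 36 mm, inner edge of the rim at radius 107 mm. Turns with the wheel; origin at the hub centre. Not to be pressed.
- stem: Valve stem: a short black rubber stub with a brass tip, about 10 mm thick, sticking from the rim towards the hub between radius 107 mm and 75 mm, midway between two spokes. Turns with the wheel; origin at the hub centre, stem towards its -x. Not to be pressed.
- spanner: Loose steel open-ended spanner, 180 mm long, lying past the downhill side of the stand. Leave alone.
- tub: Loose white plastic jar, 52 mm across and 85 mm tall, standing at the stand's +y side. Leave alone.
- tyre_lever: Loose black tyre lever, 120 x 20 x 8 mm, lying at the stand's -y side. Leave alone.
- copper_tee: Loose copper pipe tee, 50 mm long, 22 mm thick, past the downhill side of the stand. Leave alone.
- hammer: Loose hammer, 280 mm long, lying at the left of the bench. Leave alone.
- clamp_pad: Loose dark steel block 60 x 40 x 30 mm, at the right of the bench. Leave alone.

How it is judged:
By the outcome, as a careful person would: the job done as asked, in the order asked, and still so for the second after the job is handed in, with the robot touching nothing.
It also fails if it takes over 51 s, if anything falls off the work surface, if the arm or the gripper's body presses on something with over 40 N, if the wrist force passes 120 N, or if a joint passes its speed limit or range.

ROBOT

A 7-joint arm with a two-finger parallel gripper is mounted at the origin on the work surface. World frame = base frame: x ahead of the robot, y to its left, z up, the work surface at z = 0. Lengths are in m, angles in rad, forces in N, time in s.
With the tool pointing down it reaches from about 0.425 to 0.925 m from the base axis. Payload 6.8 kg.
Tool frame: the origin (TCP) lies at the very end of the fingers, on their centre line; the grasp point (between the pads) lies r.grasp_offset behind it (r.grasp_offset is the distance from the TCP to the grasp point, in m); z points along the fingers, y is the direction in which the jaws open and shut (so a half turn about z gives the same grasp; the last joint's range is limited). The gripper opens to 85 mm and grips with 20 to 120 N. Pads are 22 mm wide; open, the fingers measure 114 mm over their backs; the gripper's body (76 mm by 85 mm) begins 54 mm behind the grasp point. The pads swing forward as they close: fully open they stand 13 mm farther back than shut.
Start: joints at [0.993, 0.477, 0.022, 1.555, -0.011, 1.109, -0.083], TCP at [0.306, -0.602, 0.231] pointing down, gripper open.
Joint ranges: [-2.96, 2.96], [-0.34, 2.1], [-1.41, 1.46], [0.24, 2.44], [-1.37, 4.51], [0.17, 1.92], [-2.96, 2.96]. Speed limits (rad/s): [2.39, 2.39, 3.14, 3.14, 3.14, 3.14, 3.14].

INTERFACE

Orientations are given as a rotation vector (axis times angle).
In Python, from bench import r gives the robot as it stands.
- The arm moves only by the shell command python3 -m jog 'ROWS' [FORCE]. ROWS is JSON, one flat list of numbers, 7 for each row, row after row: the turn, a rotation vector about the tool's x, y, z normalised to -1 to 1, where 1 is 180 degrees, then the shift along the tool's x, y, z normalised to -1 to 1, where 1 is 200 mm, then the opening, from 0 (shut) to 1 (fully open). In form: [wx, wy, wz, x, y, z, hand, wx, wy, wz, x, y, z, hand, ...]. A call has 1 to 12 rows; each row is the pose to reach, as a shift and turn from the pose measured when the call began, along the tool's axes at that moment, turning the shorter way round; what a row does not reach only later rows make up. A row lasts 1/10 s, in which the tool goes at most 50 mm and 8.59 degrees, less where a joint would pass 70% of its speed; a pose out of reach is approached as far as the arm can. A call with a number of a shift or a turn outside -1 to 1 is refused whole. A call with a gripper value outside its range is refused whole. The fingers move at their own pace and stop on an object; FORCE is the grip in N (left out, the last holds). Time passes only in rows, so rows that repeat a pose let the fingers close. It gives the time, the measured TCP pose, the force and the opening at its end, in the units of the state.
- r.get_obs(): the state, without advancing time (a new reading comes with each control period).
- r.grab_frame(name): name is "side" or "top"; returns the picture (420x560x3 uint8, red, green, blue); there is no depth.
- r.calibration(name): a dict with "K" (3x3 intrinsics, pixels), "origin" and "rotation" of the camera in the world. Camera axes: x right, y up, looking along -z (the intrinsics and any distortion apply to the point x, -y, -z); pixel columns grow to the right and rows downward; lengths in m; the calibration is good to about 2 mm. A picture is of the moment at which its call begins. calibration takes no time and is no camera call.
- r.hand_in(): hands the job in, once; it reports no verdict.
The state is a dict: "clock": time; "joints": joint angles; "qvel": joint speeds; "tau": joint torques, N m; "tcp_pos": TCP position; "orientation": TCP orientation; "contact_force": force on the tool from outside, world axes, zero at the start; "moment": the same for the moment, N m; "grip_width": finger opening in m.
Only numpy, scipy, OpenCV 4.12 (cv2) and the standard library are available. Lean on these libraries where they do the work, as an engineer would, in place of code of your own. Each camera call takes 0.05 s, during which the arm holds its last target.

## Working session

There is one attempt and no reset: what is moved stays moved. The work goes in short steps, Python scripts to look and compute and a shell command to move; the robot and the scene stay as the last step left them, time stands still between calls to the robot, and variables do not carry over. Pictures are saved under pics/ and viewed, and the job is handed in when it is done.

```bash
ls; mkdir -p pics
python3 - <<'E'
from bench import r
import cv2
o=r.get_obs(); print(o); print(r.grasp_offset)
for n in("side","top"):
    c=r.calibration(n); print(n,c)
    cv2.imwrite(f"pics/{n}0.png",r.grab_frame(n)[:,:,::-1])
E
```

```text
pics
{'clock': 0.0, 'joints': array([ 0.99289675,  0.47779059,  0.02236855,  1.55644412, -0.01148492,
        1.10929834, -0.08311583]), 'qvel': array([ 1.30772810e-05, -7.69402181e-04, -2.55507794e-04,  5.17832835e-04,
        6.46312963e-04, -4.94791374e-04,  4.28069796e-04]), 'tau': array([ 6.26285764e-04, -5.96444786e+01,  1.60818659e+00, -2.81193244e+01,
        1.24343482e-02,  9.27448331e-03, -7.70040202e-06]), 'tcp_pos': array([ 0.30527915, -0.60136339,  0.23033576]), 'orientation': array([-3.05365137e+00, -7.30771958e-01,  9.05310397e-04]), 'contact_force': array([-0.2889469 ,  0.32394559,  0.57514013]), 'moment': array([ 0.03664389,  0.03283797, -0.01332102]), 'grip_width': 0.08522601605233698}
0.0187
side {'K': array([[456.45961682,   0.        , 271.87924078],
       [  0.        , 456.45961682, 208.22681573],
       [  0.        ,   0.        ,   1.        ]]), 'origin': array([-0.16517129,  0.78778409,  0.87614053]), 'rotation': array([ 0.44173084, -1.14446249, -2.15771819])}
top {'K': array([[487.6220476 ,   0.        , 276.50011445],
       [  0.        , 487.6220476 , 207.07093829],
       [  0.        ,   0.        ,   1.        ]]), 'origin': array([0.32134805, 0.02043244, 1.47302631]), 'rotation': array([ 0.14662025, -0.1337546 , -1.55279511])}
```

View pics/side0.png

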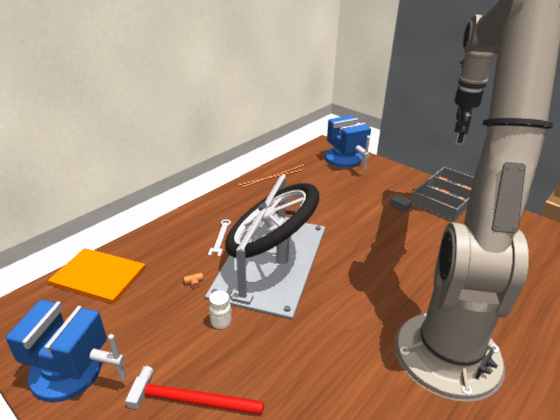

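View pics/top0.png

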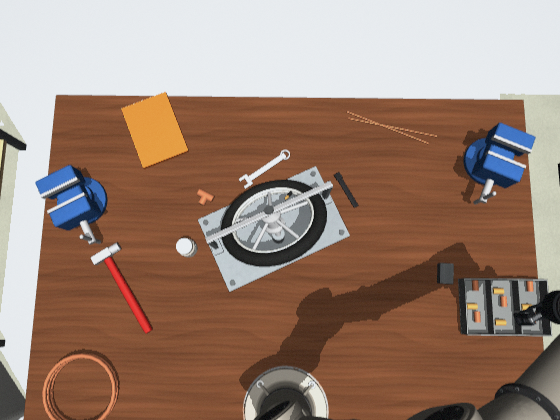

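Run:
```python
import cv2
a=cv2.imread("pics/top0.png")[140:310,170:380]; cv2.imwrite("pics/topz.png",cv2.resize(a,None,fx=3.6,fy=3.5,interpolation=cv2.INTER_CUBIC))
a=cv2.imread("pics/side0.png")[165:335,190:340]; cv2.imwrite("pics/sidez.png",cv2.resize(a,None,fx=3.5,fy=3.5,interpolation=cv2.INTER_CUBIC))
```

```text
(no output)
```

View pics/topz.png

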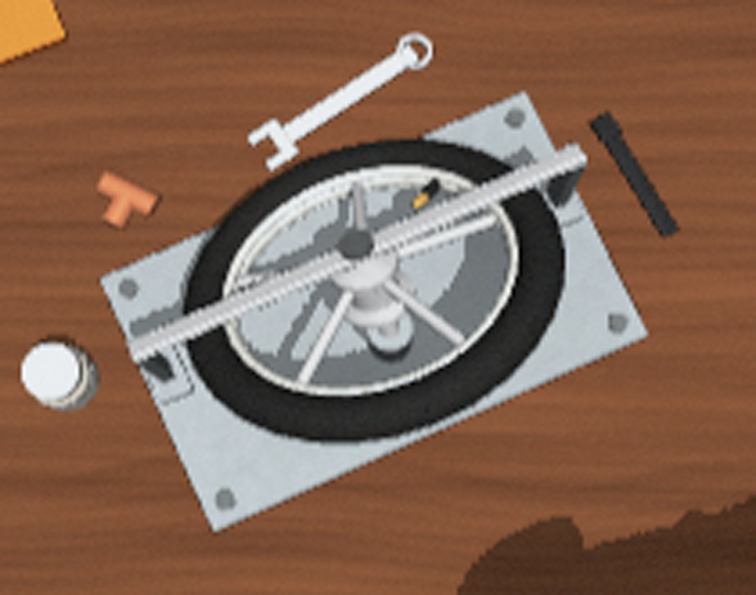

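View pics/sidez.png

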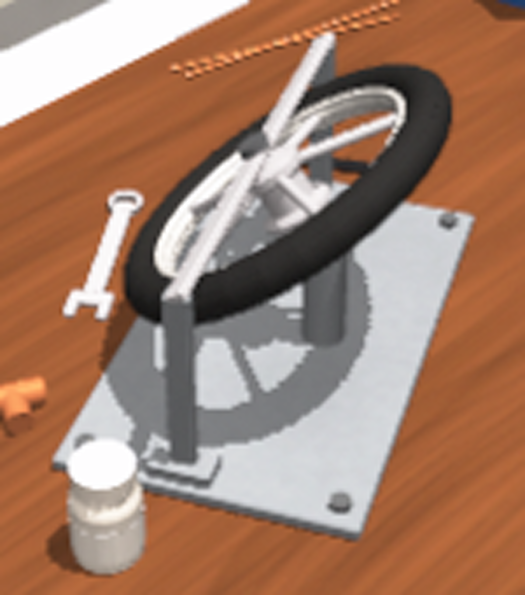

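```bash
cat > h.py <<'E'
import numpy as np,cv2
from scipy.spatial.transform import Rotation as R
from scipy.optimize import least_squares
from bench import r
def proj(n,P):
    c=r.calibration(n); M=R.from_rotvec(c["rotation"]).as_matrix()
    p=(np.atleast_2d(P)-c["origin"])@M; p=p*[1,-1,-1]
    q=p@c["K"].T; return q[:,:2]/q[:,2:]
s35,c35=np.sin(np.radians(35)),np.cos(np.radians(35))
AX=np.array([s35,0,c35]);UP=np.array([-c35,0,s35]);LY=np.array([0,-1.,0]) # UP->-y with growing angle
def S2W(st,P):
    P=np.atleast_2d(P); Rz=R.from_euler('z',st[2]).as_matrix(); return P@Rz.T+[st[0],st[1],0]
HUB=np.array([0,0,.150])
def wp(rad,ang,out=0): # stand coords, ang rad from top anticlockwise
    return HUB+rad*(np.cos(ang)*UP+np.sin(ang)*LY)+out*AX
E
python3 - <<'E'
from h import *
t=np.array([[525,92],[648,335],[215,530],[102,277]])/[3.6,3.5]+[170,140]
s=np.array([[473,213],[358,535]])/3.5+[190,165]
L=np.array([[.12,-.2,.012],[-.12,-.2,.012],[-.12,.2,.012],[.12,.2,.012]])
bar=np.array([(575,153),(140,353)])/[3.6,3.5]+[170,140]
f=lambda x:np.r_[(proj("top",S2W(x,L))-t).ravel(),(proj("side",S2W(x,L[1:3]))-s).ravel()]
o=least_squares(f,[.55,0,.3]);print(o.x,np.degrees(o.x[2]),np.abs(f(o.x)).round(1))
st=o.x
print((proj("top",S2W(st,HUB))-[170,140])*[3.6,3.5])
tip=np.array([420,201])/[3.6,3.5]+[170,140]; 
g=lambda a:(proj("top",S2W(st,wp(.078,a[0])))-tip).ravel()
for a0 in (-2.5,3.5):
    q=least_squares(g,[a0]);print(np.degrees(q.x),q.fun)
a=q.x[0]
im=cv2.imread("pics/top0.png")
for n in("top","side"):
    im=cv2.imread(f"pics/{n}0.png");im=cv2.resize(im,None,fx=4,fy=4,interpolation=cv2.INTER_CUBIC)
    def ln(A,B,c):
        p=proj(n,S2W(st,[A,B]))*4+2;cv2.line(im,*[tuple(int(v) for v in k) for k in p],c,1)
    for k in range(5):
        an=a+np.radians(36+72*k); ln(wp(.022,an,.016),wp(.112,an),(0,0,255))
    ln(wp(.075,a),wp(.107,a),(0,255,0)); ln(HUB+.036*AX+[0,.18,0],HUB+.036*AX-[0,.18,0],(255,0,0))
    for k in range(36):ln(wp(.107,k*.1745),wp(.107,(k+1)*.1745),(255,0,255))
    x,y=(170,140) if n=="top" else (190,165)
    cv2.imwrite(f"pics/ov_{n}.png",im[y*4:y*4+600,x*4:x*4+800])
print(S2W(st,HUB),[ (np.degrees(a)+36+72*k)%360 for k in range(5)])
for b in (S2W(st,wp(.09,0)),):print(b)
E
```

```text
[0.52314292 0.04232423 0.4444153 ] 25.463120853119953 [0.4 0.8 0.6 0.  0.8 0.5 1.1 0.1 0.4 0.3 0.4 0.8]
[[370.5038011  281.44681649]]
[-229.46741263] [-0.63382522  2.65699728]
[130.53261374] [-0.63383611  2.65699468]
[[0.52314292 0.04232423 0.15      ]] [np.float64(166.53261373699644), np.float64(238.53261373699644), np.float64(310.53261373699644), np.float64(22.53261373699644), np.float64(94.53261373699644)]
[[0.45658059 0.0106282  0.20162188]]
```

View pics/ov_top.png

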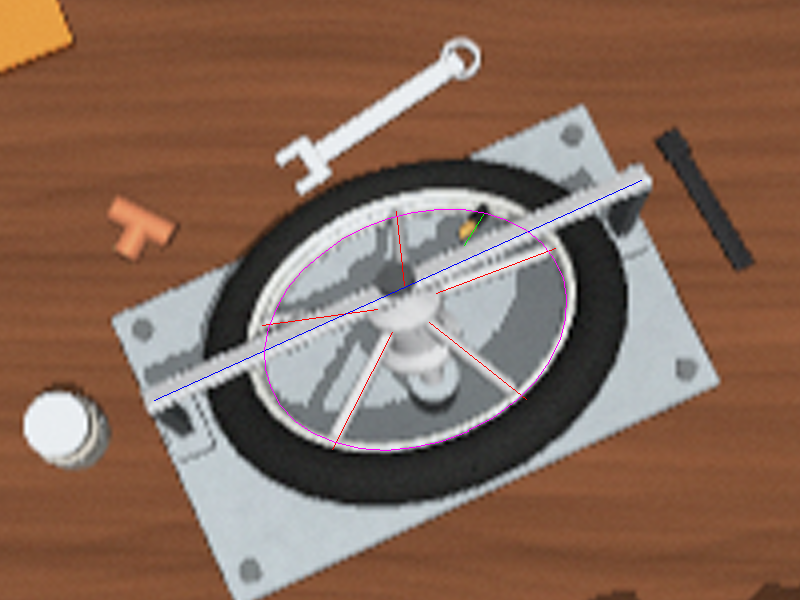

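View pics/ov_side.png

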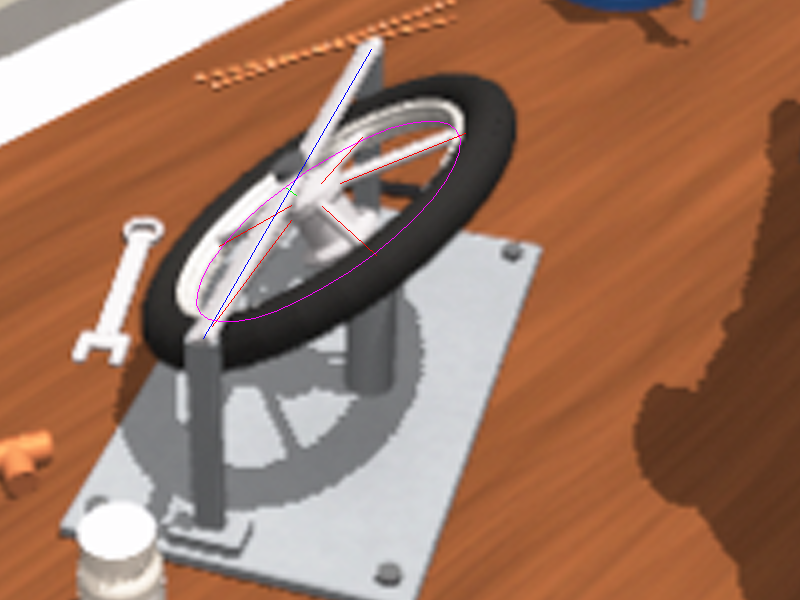

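```bash
cat >> h.py <<'E'
def overlay(n,src,dst,st,a,z=4,win=None):
    im=cv2.imread(src) if isinstance(src,str) else src
    im=cv2.resize(im,None,fx=z,fy=z,interpolation=cv2.INTER_CUBIC)
    def pl(P,c,closed=False):
        p=(proj(n,S2W(st,P))*z+(z-1)/2).round().astype(np.int32);cv2.polylines(im,[p],closed,c,1)
    for k in range(5):
        an=a+np.radians(36+72*k); pl([wp(.022,an,.016),wp(.112,an)],(0,0,255))
    pl([wp(.075,a),wp(.107,a)],(0,255,0))
    for d in(-.009,.009): pl([HUB+.04*AX+d*UP+[0,.18,0],HUB+.04*AX+d*UP-[0,.18,0]],(255,0,0))
    T=np.linspace(0,2*np.pi,120)
    pl([wp(.013,t,.048) for t in T],(0,255,255),True)
    tor=np.array([wp(.132+.018*np.cos(u),t,.018*np.sin(u)) for t in T for u in np.linspace(0,6.28,24)])
    p=(proj(n,S2W(st,tor))*z+(z-1)/2).astype(np.float32);hu=cv2.convexHull(p);cv2.polylines(im,[hu.astype(np.int32)],True,(255,255,0),1)
    L=np.array([[.12,-.2,.012],[-.12,-.2,.012],[-.12,.2,.012],[.12,.2,.012]]);pl(L,(0,165,255),True)
    x,y=win or ((170,140) if n=="top" else (190,165))
    cv2.imwrite(dst,im[y*z:y*z+600,x*z:x*z+800])
E
python3 - <<'E'
from h import *
for n in("top","side"): overlay(n,f"pics/{n}0.png",f"pics/ov2_{n}.png",[0.52314292,0.04232423,0.4444153],np.radians(130.5))
E
```

```text
(no output)
```

View pics/ov2_top.png

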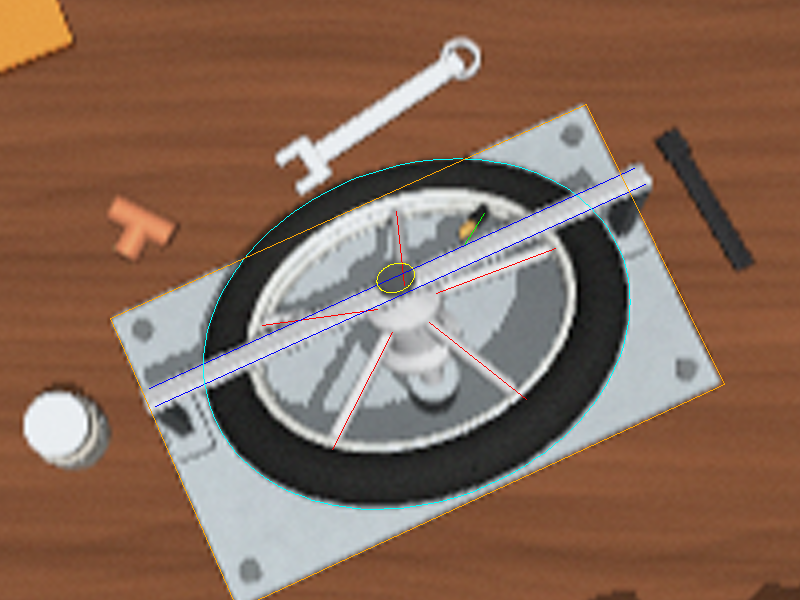

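View pics/ov2_side.png

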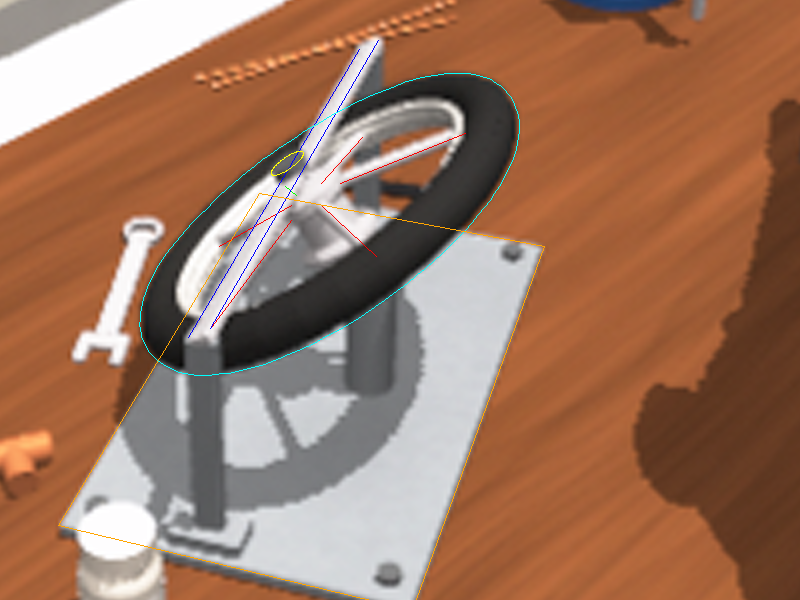

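Run:
```python
from h import *
for d in (133,137): overlay("top","pics/top0.png",f"pics/o{d}.png",[0.52314292,0.04232423,0.4444153],np.radians(d),z=7,win=(210,165))
```

```text
(no output)
```

View pics/o133.png

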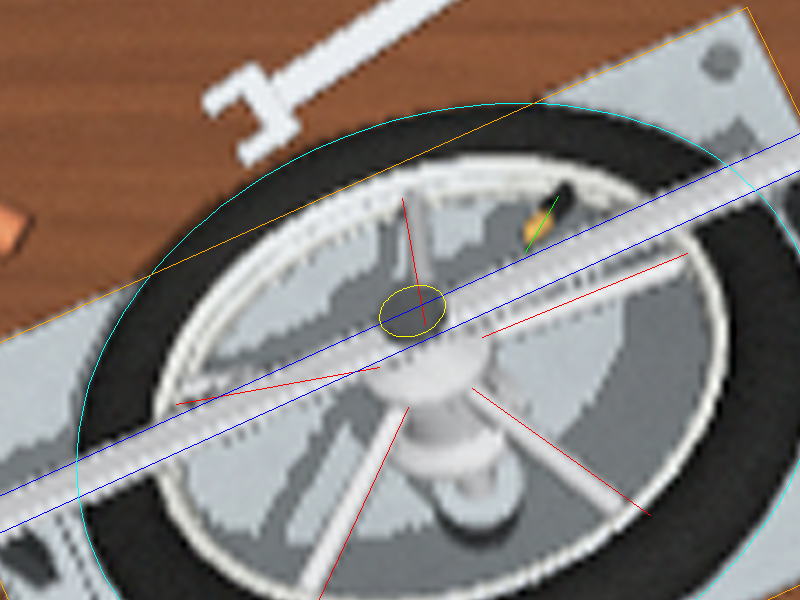

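View pics/o137.png

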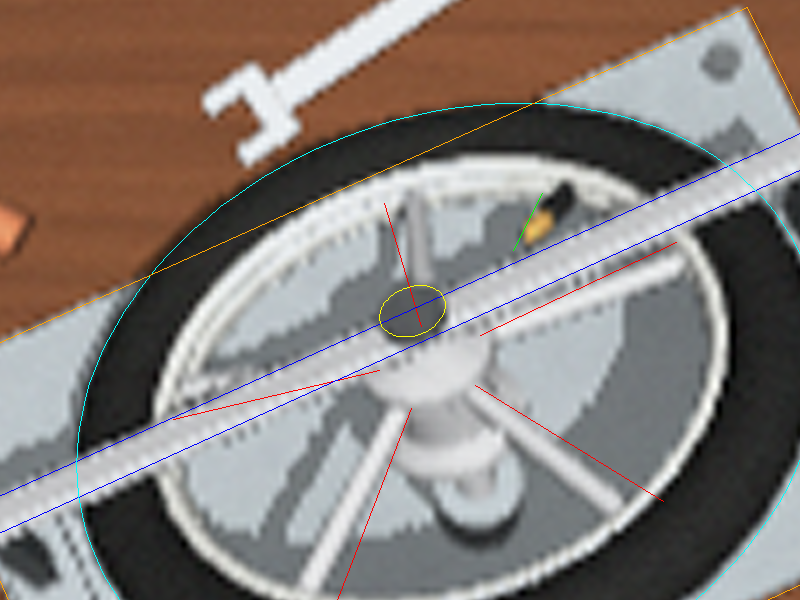

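```bash
cat >> h.py <<'E'
ST=np.array([0.52314,0.04232,0.44442])
Rz=R.from_euler('z',ST[2]).as_matrix()
def goalR(L=25):
    l=np.radians(L); z=np.array([-np.sin(l),0,-np.cos(l)]); y=np.array([0,-1.,0]); x=np.cross(y,z)
    return Rz@np.c_[x,y,z]
def rel(p,Rg=None):
    o=r.get_obs(); R0=R.from_rotvec(o["orientation"]).as_matrix()
    w=R.from_matrix(R0.T@(goalR() if Rg is None else Rg)).as_rotvec()/np.pi
    return np.r_[w,R0.T@(np.ravel(p)-o["tcp_pos"])/.2].round(4)
def wpt(rad,deg,out): return S2W(ST,wp(rad,np.radians(deg),out))[0]
def where():
    o=r.get_obs(); q=Rz.T@(o["tcp_pos"]-[ST[0],ST[1],0])-HUB
    u,l,a=q@UP,q@LY,q@AX
    print("t",round(o["clock"],2),"r %.1f th %.1f out %.1f"%(np.hypot(u,l)*1e3,np.degrees(np.arctan2(l,u)),a*1e3),"F",o["contact_force"].round(1),"q",o["joints"].round(2),"gw",round(o["grip_width"],4))
E
python3 - <<'E'
from h import *
where();print(wpt(.058,57,.12)); print(rel(wpt(.058,57,.12)),rel(r.get_obs()["tcp_pos"]+[0,0,.2]))
E
```

```text
t 0.1 r 652.7 th 48.3 out -205.6 F [-0.   0.6 -1. ] q [ 0.99  0.48  0.02  1.56 -0.01  1.11 -0.08] gw 0.0854
[0.58283373 0.0168692  0.26641699]
[ 1.3000e-03 -1.3880e-01  8.1000e-03  2.6366e+00 -2.1285e+00 -1.7670e-01] [ 1.300e-03 -1.388e-01  8.100e-03 -1.000e-04 -1.600e-03 -1.000e+00]
```

```bash
python3 -m jog '[0,0,0,0,0,-0.5,0, 0,-0.03,0,0.2,-0.15,-0.8,0, 0,-0.06,0,0.4,-0.3,-0.8,0, 0,-0.1,0,0.6,-0.5,-0.8,0, 0,-0.139,0,0.8,-0.7,-0.8,0, 0,-0.139,0.008,1,-0.85,-0.8,0, 0,-0.139,0.008,1,-0.85,-0.8,0]'
python3 - <<'E'
from h import *
where(); print(rel(wpt(.058,57,.12)),r.get_obs()["tcp_pos"])
E
```

```text
clock: 0.8
tcp_pos: [0.4056, -0.3625, 0.3896]
orientation: [2.9, 0.659, -0.644]
contact_force: [1.1, -0.1, -0.4]
grip_width: 0.0
t 0.8 r 483.6 th 40.6 out 35.6 F [ 1.1 -0.1 -0.4] q [ 0.44  0.28 -0.03  1.55  0.34  1.6  -0.75] gw 0.0
[ 1.2000e-03  5.0000e-04  5.0000e-04  1.7265e+00 -1.3282e+00 -1.3230e-01] [ 0.40559161 -0.3624828   0.38960725]
```

```bash
python3 -m jog '[0,0,0,0.2,-0.15,-0.1,0, 0,0,0,0.4,-0.3,-0.2,0, 0,0,0,0.6,-0.45,-0.3,0, 0,0,0,0.8,-0.6,-0.35,0, 0,0,0,1,-0.77,-0.4,0, 0,0,0,1,-0.77,-0.4,0]'
python3 - <<'E'
from h import *
where(); print(rel(wpt(.058,57,.12)),r.get_obs()["tcp_pos"])
E
```

```text
clock: 1.4
tcp_pos: [0.5343, -0.1247, 0.3752]
orientation: [2.899, 0.672, -0.645]
contact_force: [-0.6, -1.3, -0.1]
grip_width: 0.0003
t 1.4 r 237.7 th 40.9 out 149.1 F [-0.6 -1.3 -0.1] q [ 0.12  0.39 -0.16  1.43  0.23  1.73 -1.17] gw 0.0003
[ 1.100e-03  5.000e-04  3.200e-03  7.099e-01 -5.284e-01  2.688e-01] [ 0.53430417 -0.1246585   0.37518836]
```

```bash
python3 -m jog '[0,0,0.003,0.2,-0.15,0,0, 0,0,0.003,0.4,-0.3,0,0, 0,0,0.003,0.6,-0.45,0.1,0, 0,0,0.003,0.71,-0.528,0.15,0, 0,0,0.003,0.71,-0.528,0.269,0, 0,0,0.003,0.71,-0.528,0.269,0, 0,0,0.003,0.71,-0.528,0.269,0]'
python3 - <<'E'
from h import *
where(); print(rel(wpt(.058,57,.12)),r.get_obs()["tcp_pos"])
for n in("top","side"): cv2.imwrite(f"pics/{n}1.png",r.grab_frame(n)[:,:,::-1])
for n in("top","side"): overlay(n,f"pics/{n}1.png",f"pics/{n}1o.png",ST,np.radians(130))
where();print(rel(wpt(.058,57,-.008)))
E
```

```text
clock: 2.1
tcp_pos: [0.5829, 0.0154, 0.2668]
orientation: [2.9, 0.655, -0.645]
contact_force: [0.1, -0.4, 1.0]
grip_width: 0.0
t 2.1 r 59.5 th 57.2 out 120.0 F [ 0.1 -0.4  1. ] q [-0.05  0.55 -0.21  1.44  0.19  1.6  -1.42] gw 0.0
[ 0.0012  0.0008 -0.0004  0.0032 -0.0067  0.0003] [0.58290197 0.01542433 0.26675624]
t 2.2 r 59.6 th 57.2 out 121.4 F [ 0.4 -0.2  0.4] q [-0.05  0.54 -0.21  1.44  0.19  1.6  -1.42] gw 0.0001
[ 1.200e-03 -2.000e-04 -5.000e-04 -1.096e-01 -9.500e-03  6.375e-01]
```

View pics/top1o.png

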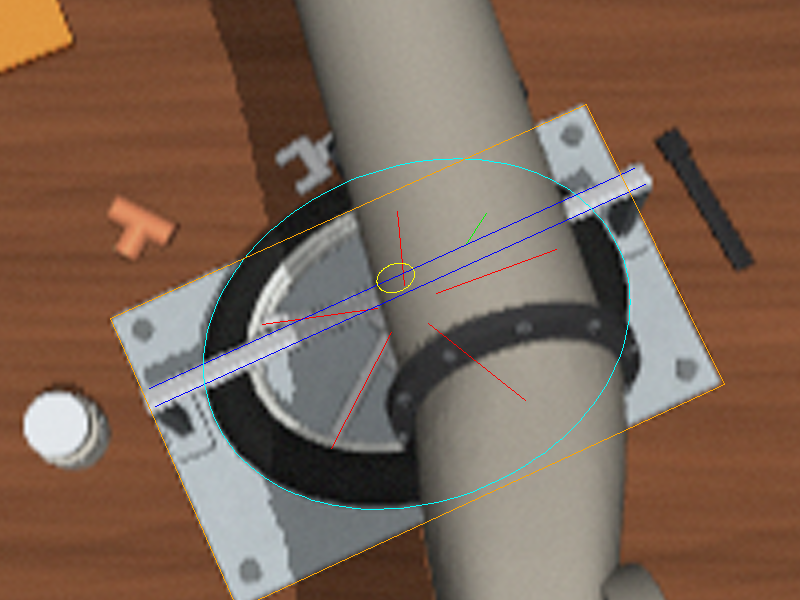

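View pics/side1o.png

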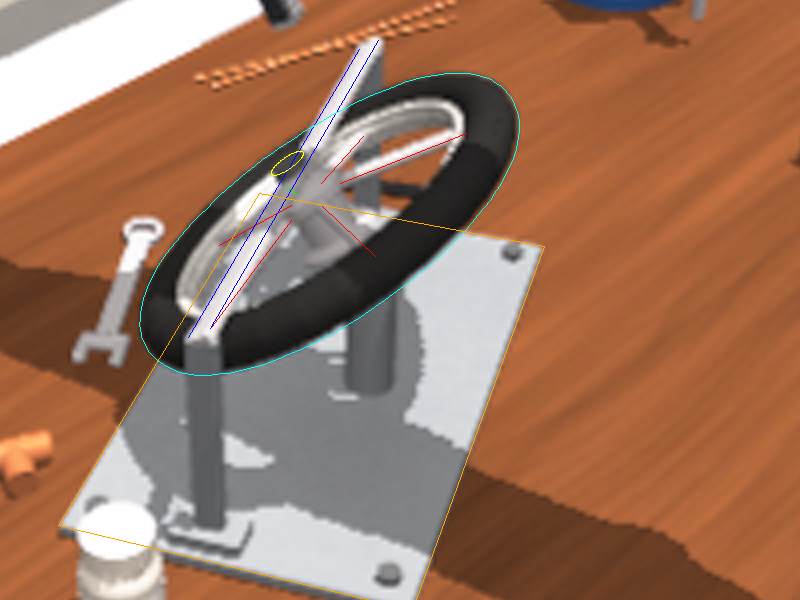

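Run:
```python
from h import *
o=r.get_obs();print(proj("side",o["tcp_pos"]),proj("top",o["tcp_pos"]), proj("side",[.306,-.602,.231]))
```

```text
[[261.48662076 170.27054901]] [[283.16227197 189.8134051 ]] [[456.41160554 140.71175459]]
```

View pics/side1.png

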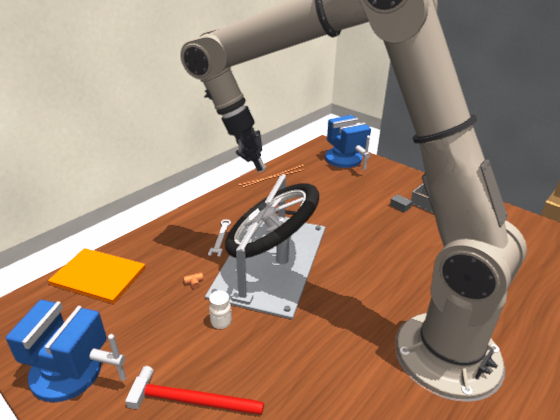

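```bash
python3 -m jog '[0,0,0,-0.025,-0.005,0.15,0, 0,0,0,-0.05,-0.009,0.3,0, 0,0,0,-0.08,-0.009,0.45,0, 0,0,0,-0.095,-0.009,0.55,0, 0,0,0,-0.11,-0.009,0.6375,0, 0,0,0,-0.11,-0.009,0.6375,0, 0,0,0,-0.11,-0.009,0.6375,0]'
python3 - <<'E'
from h import *
cv2.imwrite("pics/side2.png",r.grab_frame("side")[:,:,::-1])
overlay("side","pics/side2.png","pics/side2o.png",ST,np.radians(130))
where()
for t in (50,42,34,26,18,10,2,-6,-14,-22): print(t,rel(wpt(.058,t,-.008)))
E
```

```text
clock: 2.9
tcp_pos: [0.5177, -0.0151, 0.1629]
orientation: [2.902, 0.653, -0.637]
contact_force: [-0.1, 0.5, 0.5]
grip_width: 0.0003
t 2.95 r 58.4 th 57.6 out -6.0 F [ 0.5 -0.  -0. ] q [-0.01  0.54 -0.22  1.71  0.21  1.34 -1.44] gw -0.0001
50 [ 0.0014 -0.0011 -0.0008 -0.0312 -0.0243  0.0045]
42 [ 0.0014 -0.0011 -0.0008 -0.0599 -0.0523 -0.0008]
34 [ 0.0014 -0.0011 -0.0008 -0.0845 -0.0841 -0.0054]
26 [ 0.0014 -0.0011 -0.0008 -0.1045 -0.1191 -0.0091]
18 [ 0.0014 -0.0011 -0.0008 -0.1195 -0.1566 -0.012 ]
10 [ 0.0014 -0.0011 -0.0008 -0.1292 -0.1958 -0.0139]
2 [ 0.0014 -0.0011 -0.0008 -0.1335 -0.236  -0.0148]
-6 [ 0.0014 -0.0011 -0.0008 -0.1322 -0.2765 -0.0147]
-14 [ 0.0014 -0.0011 -0.0008 -0.1254 -0.3163 -0.0137]
-22 [ 0.0014 -0.0011 -0.0008 -0.1132 -0.3549 -0.0116]
```

View pics/side2o.png

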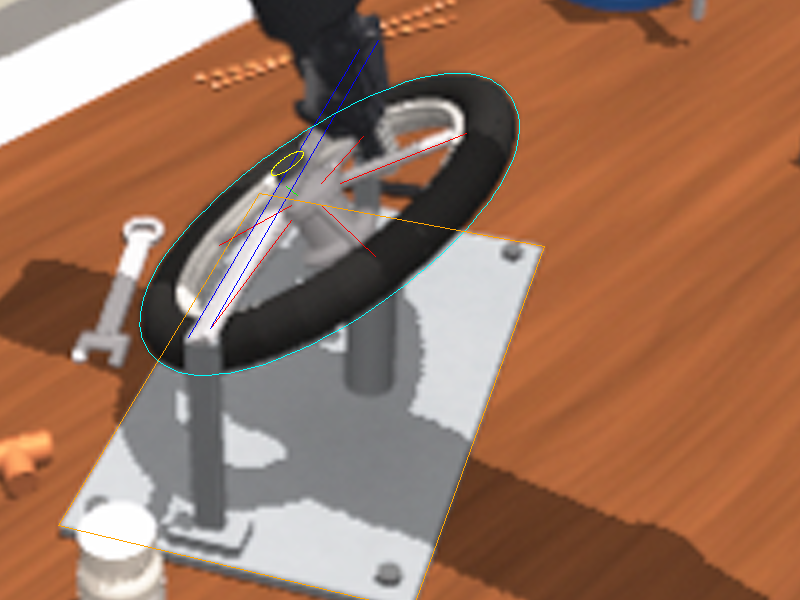

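```bash
python3 -m jog '[0,0,0,-0.012,-0.009,0.003,0, 0,0,0,-0.022,-0.017,0.004,0, 0,0,0,-0.031,-0.024,0.004,0, 0,0,0,-0.041,-0.033,0.003,0, 0,0,0,-0.051,-0.043,0.001,0, 0,0,0,-0.06,-0.052,-0.001,0, 0,0,0,-0.069,-0.063,-0.003,0, 0,0,0,-0.077,-0.073,-0.004,0, 0,0,0,-0.0845,-0.084,-0.005,0, 0,0,0,-0.092,-0.096,-0.007,0, 0,0,0,-0.099,-0.108,-0.008,0, 0,0,0,-0.1045,-0.119,-0.009,0]'
python3 - <<'E'
from h import *
where()
for t in range(24,-21,-4): print(t,rel(wpt(.058,t,-.008)))
E
```

```text
clock: 4.15
tcp_pos: [0.4912, -0.0009, 0.1735]
orientation: [2.902, 0.653, -0.636]
contact_force: [3.1, -1.8, -0.6]
grip_width: -0.0001
t 4.15 r 58.1 th 25.8 out -8.0 F [ 3.1 -1.8 -0.6] q [-0.02  0.49 -0.23  1.77  0.2   1.33 -1.47] gw -0.0001
24 [ 0.0015 -0.0011 -0.0008 -0.0032 -0.0084 -0.0006]
20 [ 0.0015 -0.0011 -0.0008 -0.0108 -0.0271 -0.002 ]
16 [ 0.0015 -0.0011 -0.0008 -0.017  -0.0463 -0.0032]
12 [ 0.0015 -0.0011 -0.0008 -0.0218 -0.066  -0.0042]
8 [ 0.0015 -0.0011 -0.0008 -0.0253 -0.0859 -0.0049]
4 [ 0.0015 -0.0011 -0.0008 -0.0275 -0.106  -0.0054]
0 [ 0.0015 -0.0011 -0.0008 -0.0282 -0.1262 -0.0056]
-4 [ 0.0015 -0.0011 -0.0008 -0.0276 -0.1465 -0.0056]
-8 [ 0.0015 -0.0011 -0.0008 -0.0256 -0.1666 -0.0053]
-12 [ 0.0015 -0.0011 -0.0008 -0.0221 -0.1865 -0.0047]
-16 [ 0.0015 -0.0011 -0.0008 -0.0174 -0.2062 -0.004 ]
-20 [ 0.0015 -0.0011 -0.0008 -0.0113 -0.2255 -0.003 ]
```

```bash
python3 -m jog '[0,0,0,-0.005,-0.0135,-0.001,0, 0,0,0,-0.0108,-0.0271,-0.002,0, 0,0,0,-0.017,-0.0463,-0.003,0, 0,0,0,-0.0218,-0.066,-0.004,0, 0,0,0,-0.0253,-0.0859,-0.005,0, 0,0,0,-0.0275,-0.106,-0.0054,0, 0,0,0,-0.0282,-0.126,-0.0056,0, 0,0,0,-0.0276,-0.1465,-0.0056,0, 0,0,0,-0.0256,-0.1666,-0.005,0, 0,0,0,-0.022,-0.1865,-0.005,0, 0,0,0,-0.0174,-0.206,-0.004,0, 0,0,0,-0.0113,-0.2255,-0.003,0]'
python3 - <<'E'
from h import *
where()
cv2.imwrite("pics/side3.png",r.grab_frame("side")[:,:,::-1])
cv2.imwrite("pics/top3.png",r.grab_frame("top")[:,:,::-1])
overlay("side","pics/side3.png","pics/side3o.png",ST,np.radians(130-60))
overlay("top","pics/top3.png","pics/top3o.png",ST,np.radians(130-60))
for t in range(-20,-61,-4): print(t,rel(wpt(.058,t,-.008)))
E
```

```text
clock: 5.35
tcp_pos: [0.4699, 0.0393, 0.1747]
orientation: [2.902, 0.653, -0.637]
contact_force: [2.1, -3.2, -0.5]
grip_width: 0.0005
t 5.35 r 58.2 th -20.2 out -8.1 F [ 2.1 -3.2 -0.5] q [-0.07  0.46 -0.26  1.8   0.17  1.33 -1.54] gw 0.0005
-20 [ 0.0011 -0.001  -0.0003 -0.0007  0.0076 -0.0001]
-24 [ 0.0011 -0.001  -0.0003  0.0067 -0.0112  0.0011]
-28 [ 0.0011 -0.001  -0.0003  0.0154 -0.0294  0.0026]
-32 [ 0.0011 -0.001  -0.0003  0.0254 -0.0469  0.0044]
-36 [ 0.0011 -0.001  -0.0003  0.0365 -0.0637  0.0063]
-40 [ 0.0011 -0.001  -0.0003  0.0487 -0.0797  0.0085]
-44 [ 0.0011 -0.001  -0.0003  0.0621 -0.0947  0.0108]
-48 [ 0.0011 -0.001  -0.0003  0.0764 -0.1088  0.0133]
-52 [ 0.0011 -0.001  -0.0003  0.0916 -0.1219  0.016 ]
-56 [ 0.0011 -0.001  -0.0003  0.1077 -0.1338  0.0189]
-60 [ 0.0011 -0.001  -0.0003  0.1246 -0.1445  0.0219]
```

View pics/side3o.png

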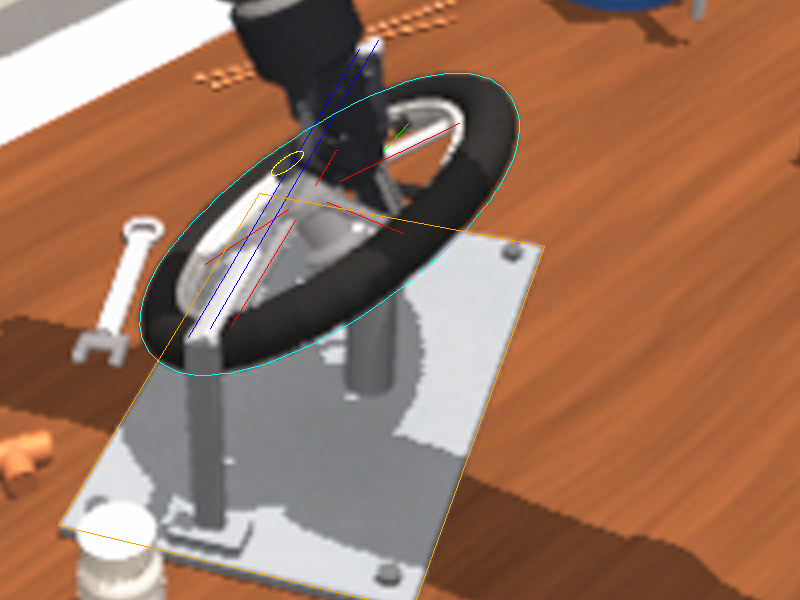

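View pics/top3o.png

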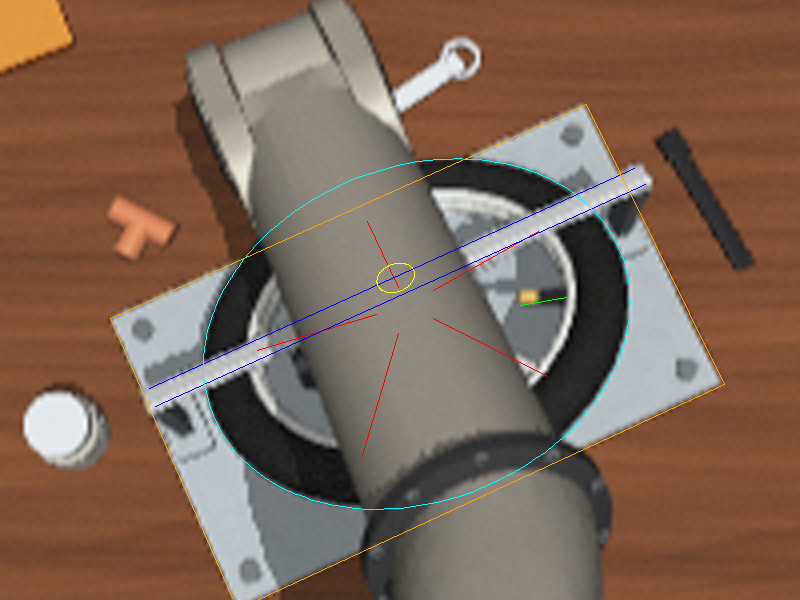

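```bash
python3 -m jog '[0,0,0,0.003,-0.007,0,0, 0,0,0,0.008,-0.016,0.001,0, 0,0,0,0.0154,-0.0294,0.0026,0, 0,0,0,0.0254,-0.0469,0.0044,0, 0,0,0,0.0365,-0.0637,0.0063,0, 0,0,0,0.0487,-0.0797,0.0085,0, 0,0,0,0.062,-0.0947,0.0108,0, 0,0,0,0.0764,-0.1088,0.0133,0, 0,0,0,0.0916,-0.122,0.016,0, 0,0,0,0.1,-0.1285,0.0175,0, 0,0,0,0.1077,-0.1338,0.0189,0, 0,0,0,0.1077,-0.1338,0.0189,0]'
python3 - <<'E'
from h import *
where()
cv2.imwrite("pics/side4.png",r.grab_frame("side")[:,:,::-1])
cv2.imwrite("pics/top4.png",r.grab_frame("top")[:,:,::-1])
overlay("side","pics/side4.png","pics/side4o.png",ST,np.radians(37))
overlay("top","pics/top4.png","pics/top4o.png",ST,np.radians(37))
print(rel(wpt(.058,-48,-.008)),rel(wpt(.058,-44,.13)))
E
```

```text
clock: 6.65
tcp_pos: [0.4743, 0.073, 0.1619]
orientation: [2.903, 0.657, -0.638]
contact_force: [-0.4, -1.1, -0.2]
grip_width: -0.0001
t 6.65 r 58.4 th -56.6 out -8.0 F [-0.4 -1.1 -0.2] q [-0.12  0.5  -0.27  1.78  0.16  1.31 -1.59] gw -0.0001
[ 0.0009 -0.0011 -0.0001 -0.0324  0.028  -0.0052] [ 9.000e-04 -1.100e-03 -1.000e-04  7.540e-02  4.390e-02 -6.869e-01]
```

View pics/side4o.png

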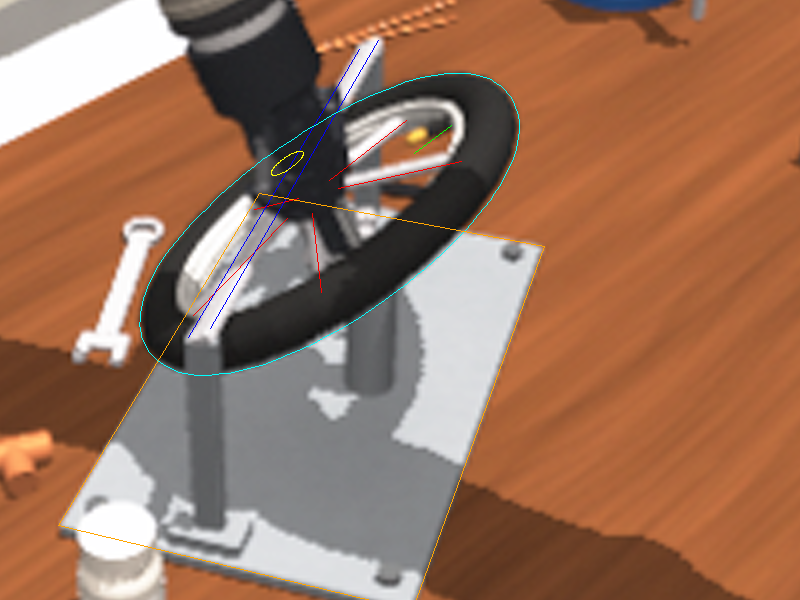

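View pics/top4o.png

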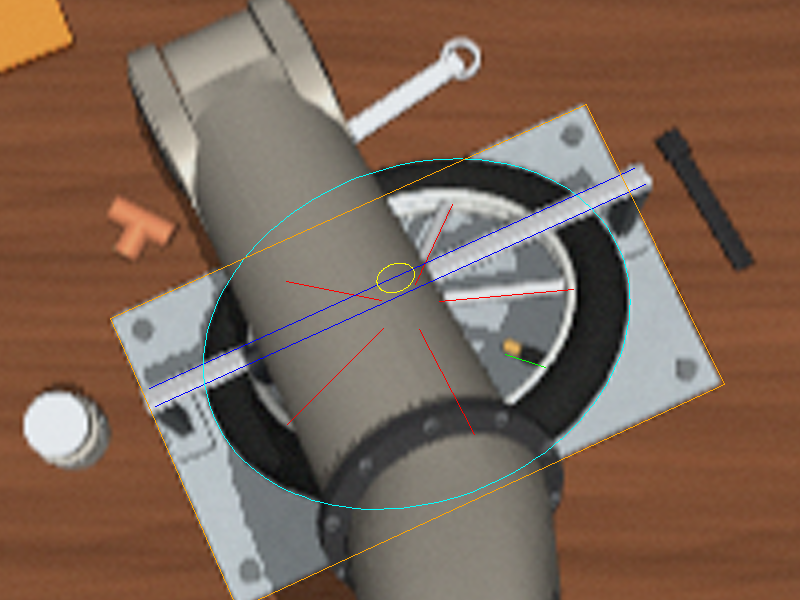

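```bash
python3 -m jog '[0,0,0,-0.016,0.014,-0.003,0, 0,0,0,-0.032,0.028,-0.005,0, 0,0,0,-0.02,0.03,-0.1,0, 0,0,0,0,0.033,-0.25,0, 0,0,0,0.02,0.04,-0.4,0, 0,0,0,0.02,0.04,-0.4,0, 0,0,0,0.02,0.04,-0.4,0]'
python3 - <<'E'
from h import *
where()
cv2.imwrite("pics/side5.png",r.grab_frame("side")[:,:,::-1])
overlay("side","pics/side5.png","pics/side5o.png",ST,np.radians(37))
print(rel(wpt(.050,30,.07)),rel(wpt(.05,30,-.008)))
E
```

```text
clock: 7.45
tcp_pos: [0.5114, 0.082, 0.2333]
orientation: [2.904, 0.656, -0.635]
contact_force: [-0.6, 0.2, -0.4]
grip_width: 0.0001
t 7.45 r 58.9 th -43.9 out 71.9 F [-0.6  0.2 -0.4] q [-0.12  0.48 -0.27  1.63  0.15  1.48 -1.56] gw 0.0001
[ 8.000e-04 -9.000e-04 -2.000e-04 -3.200e-03  3.291e-01  4.900e-03] [ 8.000e-04 -9.000e-04 -2.000e-04 -7.210e-02  3.281e-01  3.888e-01]
```

View pics/side5o.png

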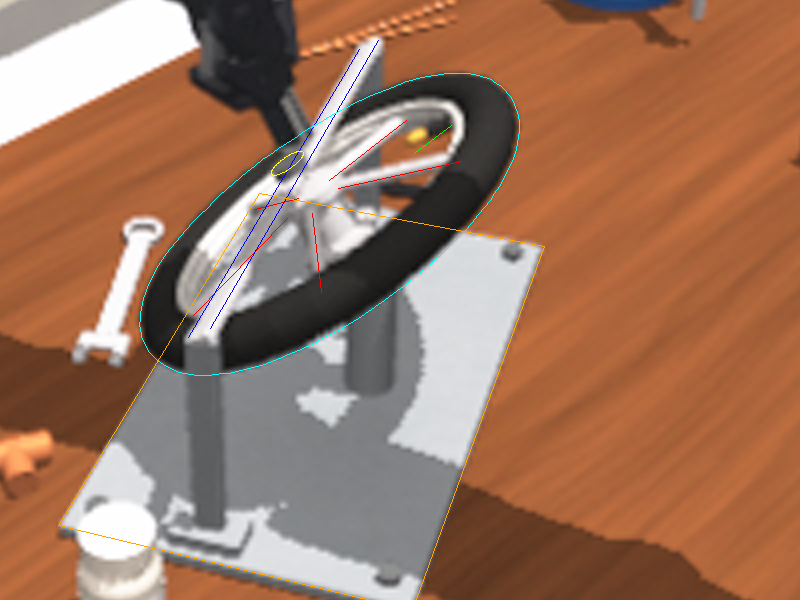

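```bash
python3 -m jog '[0,0,0,-0.003,0.11,0.005,0, 0,0,0,-0.003,0.22,0.005,0, 0,0,0,-0.003,0.329,0.005,0, 0,0,0,-0.003,0.329,0.005,0, 0,0,0,-0.025,0.329,0.13,0, 0,0,0,-0.05,0.328,0.26,0, 0,0,0,-0.072,0.328,0.389,0, 0,0,0,-0.072,0.328,0.389,0, 0,0,0,-0.072,0.328,0.389,0]'
python3 - <<'E'
from h import *
where()
cv2.imwrite("pics/side6.png",r.grab_frame("side")[:,:,::-1])
overlay("side","pics/side6.png","pics/side6o.png",ST,np.radians(37))
for t in range(30,-25,-4): print(t,rel(wpt(.05,t,-.008)))
E
```

```text
clock: 8.4
tcp_pos: [0.4973, 0.0031, 0.1683]
orientation: [2.903, 0.657, -0.64]
contact_force: [-0.3, 0.1, 0.0]
grip_width: 0.0
t 8.4 r 49.8 th 29.3 out -8.1 F [-0.3  0.1  0. ] q [-0.03  0.5  -0.23  1.75  0.2   1.33 -1.47] gw 0.0
30 [ 0.0008 -0.0013  0.     -0.0028  0.0025  0.0046]
26 [ 0.0008 -0.0013  0.     -0.0109 -0.0129  0.0031]
22 [ 0.0008 -0.0013  0.     -0.0179 -0.0288  0.0018]
18 [ 0.0008 -0.0013  0.     -0.0237 -0.0452  0.0007]
14 [ 0.0008 -0.0013  0.     -0.0285 -0.062  -0.0002]
10 [ 0.0008 -0.0013  0.     -0.032  -0.0791 -0.0009]
6 [ 0.0008 -0.0013  0.     -0.0344 -0.0963 -0.0014]
2 [ 0.0008 -0.0013  0.     -0.0356 -0.1137 -0.0017]
-2 [ 0.0008 -0.0013  0.     -0.0356 -0.1312 -0.0017]
-6 [ 0.0008 -0.0013  0.     -0.0344 -0.1486 -0.0015]
-10 [ 0.0008 -0.0013  0.     -0.032  -0.1659 -0.0011]
-14 [ 0.0008 -0.0013  0.     -0.0284 -0.183  -0.0005]
-18 [ 0.0008 -0.0013  0.     -0.0237 -0.1997  0.0003]
-22 [ 0.0008 -0.0013  0.     -0.0178 -0.2161  0.0013]
```

View pics/side6o.png

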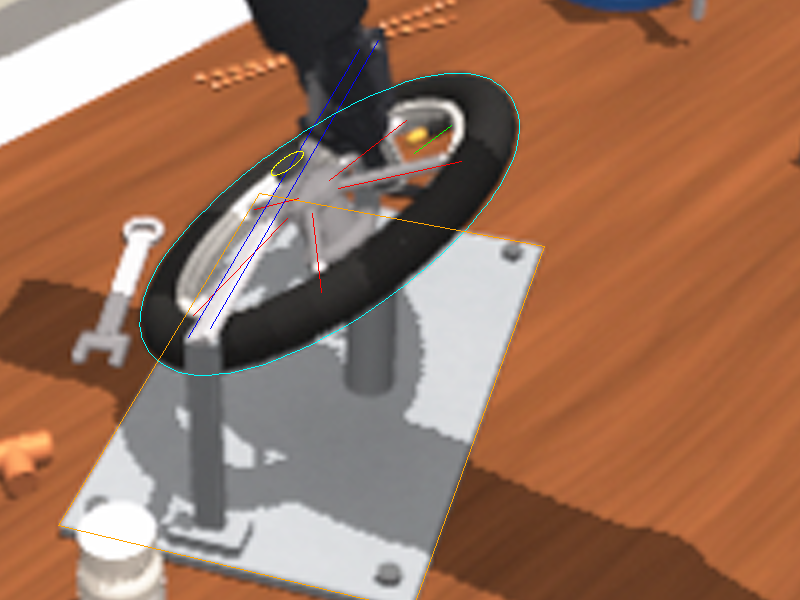

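```bash
python3 -m jog '[0,0,0,-0.0109,-0.0129,0.003,0, 0,0,0,-0.0179,-0.0288,0.002,0, 0,0,0,-0.0237,-0.0452,0.001,0, 0,0,0,-0.0285,-0.062,0,0, 0,0,0,-0.032,-0.0791,-0.001,0, 0,0,0,-0.0344,-0.0963,-0.001,0, 0,0,0,-0.0356,-0.1137,-0.002,0, 0,0,0,-0.0356,-0.1312,-0.002,0, 0,0,0,-0.035,-0.144,-0.0015,0, 0,0,0,-0.034,-0.155,-0.001,0, 0,0,0,-0.032,-0.165,-0.001,0, 0,0,0,-0.032,-0.165,-0.001,0]'
python3 - <<'E'
from h import *
where()
cv2.imwrite("pics/side7.png",r.grab_frame("side")[:,:,::-1])
cv2.imwrite("pics/top7.png",r.grab_frame("top")[:,:,::-1])
overlay("side","pics/side7.png","pics/side7o.png",ST,np.radians(7))
overlay("top","pics/top7.png","pics/top7o.png",ST,np.radians(7))
for t in (-10,-12,-14,-16,-18,-20,-22): print(t,rel(wpt(.05,t,-.008)))
E
```

```text
clock: 9.65
tcp_pos: [0.4784, 0.0314, 0.1715]
orientation: [2.904, 0.658, -0.638]
contact_force: [1.2, -1.4, -0.3]
grip_width: 0.0005
t 9.65 r 50.2 th -10.7 out -8.2 F [ 1.2 -1.4 -0.3] q [-0.06  0.48 -0.25  1.79  0.18  1.33 -1.52] gw 0.0005
-10 [ 0.0006 -0.0011  0.0003  0.0005  0.0026 -0.0008]
-12 [ 0.0006 -0.0011  0.0003  0.0022 -0.006  -0.0005]
-14 [ 0.0006 -0.0011  0.0003  0.0041 -0.0145 -0.0002]
-16 [ 0.0006 -0.0011  0.0003  0.0063 -0.0229  0.0002]
-18 [ 0.0006 -0.0011  0.0003  0.0088 -0.0313  0.0007]
-20 [ 0.0006 -0.0011  0.0003  0.0116 -0.0395  0.0011]
-22 [ 0.0006 -0.0011  0.0003  0.0147 -0.0477  0.0017]
```

View pics/side7o.png

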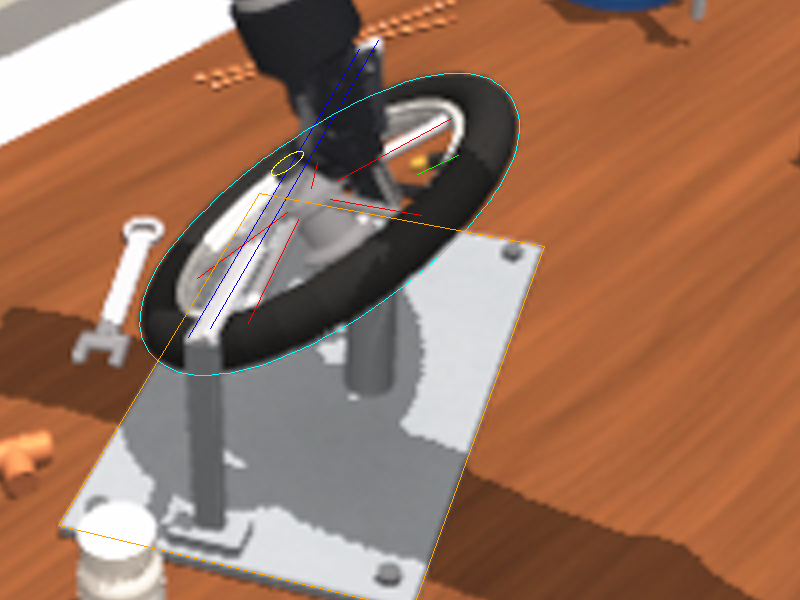

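View pics/top7o.png

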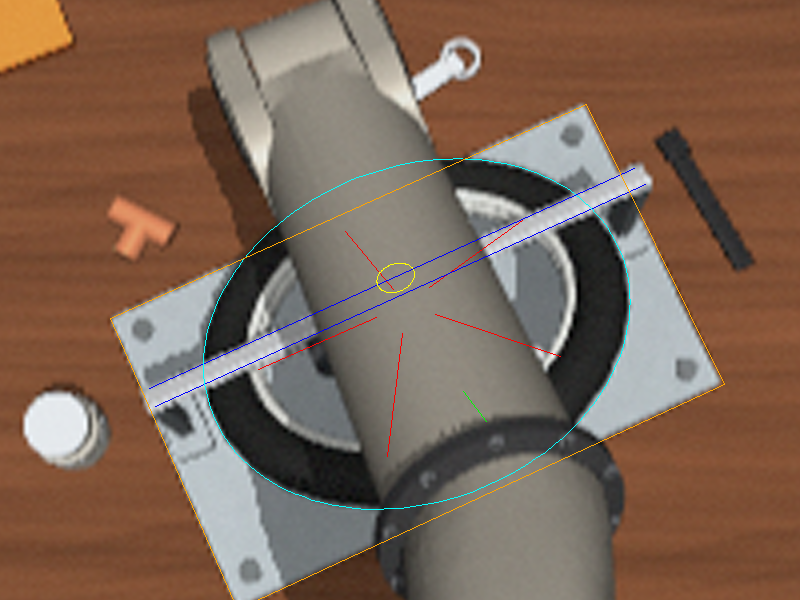

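```bash
python3 -m jog '[0,0,0,0.001,-0.003,0,0, 0,0,0,0.002,-0.008,0,0, 0,0,0,0.004,-0.014,0,0, 0,0,0,0.005,-0.019,0,0, 0,0,0,0.006,-0.023,0,0, 0,0,0,0.006,-0.023,0,0]'
python3 - <<'E'
from h import *
where()
print(rel(wpt(.05,-8,-.008)),rel(wpt(.05,-4,.09)))
E
```

```text
clock: 10.35
tcp_pos: [0.4773, 0.0362, 0.1711]
orientation: [2.904, 0.659, -0.638]
contact_force: [0.0, -2.8, 0.5]
grip_width: 0.0
t 10.35 r 50.1 th -16.4 out -8.0 F [ 0.  -2.8  0.5] q [-0.07  0.48 -0.26  1.79  0.18  1.33 -1.53] gw 0.0
[ 0.0005 -0.0011  0.0004 -0.007   0.0359 -0.0011] [ 5.000e-04 -1.100e-03  4.000e-04  7.800e-02  5.410e-02 -4.836e-01]
```

```bash
python3 -m jog '[0,0,0,-0.003,0.015,0,0, 0,0,0,-0.004,0.025,-0.001,0, 0,0,0,0.01,0.025,-0.1,0, 0,0,0,0.035,0.03,-0.25,0, 0,0,0,0.06,0.04,-0.4,0, 0,0,0,0.08,0.05,-0.6,0, 0,0,0,0.08,0.1,-0.8,0, 0,0,0,0.08,0.3,-0.9,0, 0,0,0,0,0.5,-0.9,0, 0,0,0,-0.1,0.75,-0.9,0, 0,0,0,-0.2,1,-0.9,0, 0,0,0,-0.2,1,-0.9,0]' && python3 -m jog '[0,0,0,-0.1,0.2,0,0, 0,0,0,-0.2,0.4,0,0, 0,0,0,-0.3,0.6,0,0, 0,0,0,-0.3,0.6,0,0]'
python3 - <<'E'
from h import *
where()
for n in("top","side"):
    cv2.imwrite(f"pics/{n}8.png",r.grab_frame(n)[:,:,::-1])
    for d in(0,4): overlay(n,f"pics/{n}8.png",f"pics/{n}8_{d}.png",ST,np.radians(d),z=7,win=(215,165) if n=="top" else (220,170))
E
```

```text
clock: 11.55
tcp_pos: [0.5985, -0.1352, 0.3525]
orientation: [2.905, 0.642, -0.638]
contact_force: [-0.1, -0.7, 0.7]
grip_width: -0.0001
clock: 11.95
tcp_pos: [0.598, -0.2745, 0.3796]
orientation: [2.906, 0.624, -0.639]
contact_force: [-0.5, -0.3, 0.5]
grip_width: -0.0002
t 11.95 r 369.6 th 59.4 out 148.7 F [-0.5 -0.3  0.5] q [ 0.27  0.55 -0.1   1.17  0.31  1.78 -0.97] gw -0.0002
```

View pics/top8_0.png

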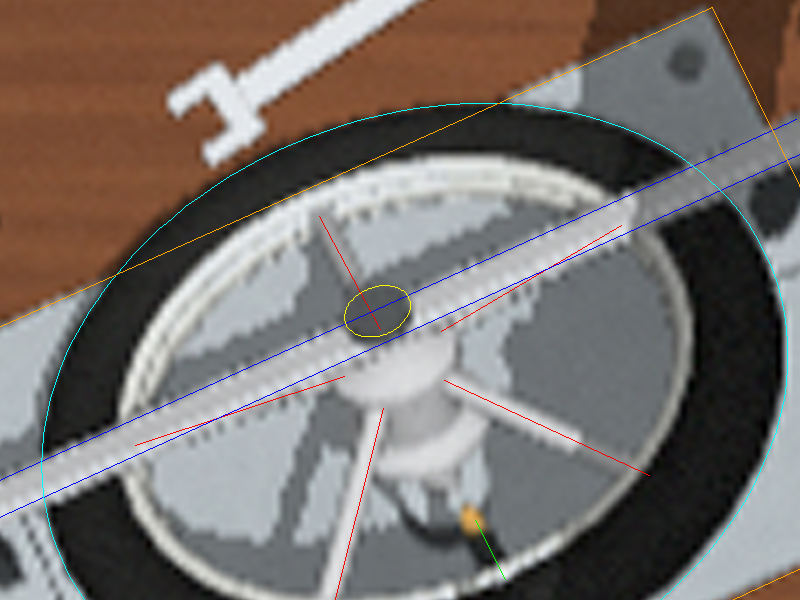

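View pics/side8_0.png

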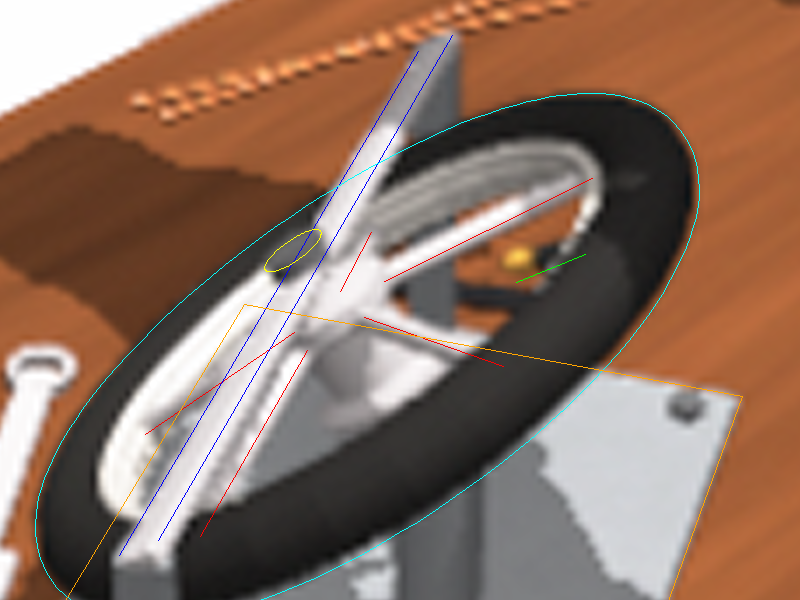

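View pics/top8_4.png

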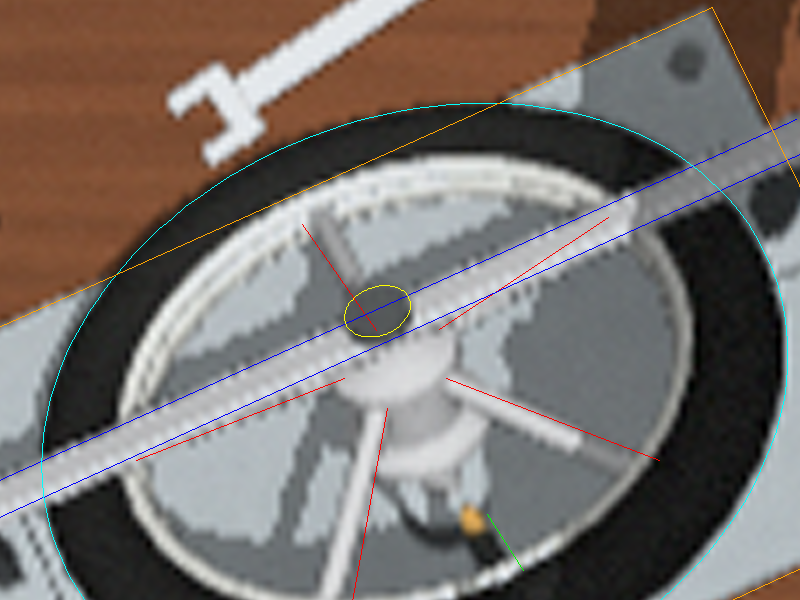

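Run:
```python
from h import *
im=cv2.imread("pics/top8.png")
def crop(n,im,x,y,w,h,z):
    a=cv2.resize(im[y:y+h,x:x+w],None,fx=z,fy=z,interpolation=cv2.INTER_CUBIC)
    for k in range(0,w,10):cv2.putText(a,str(x+k),(k*z,10),0,.35,(0,0,255));cv2.line(a,(k*z,0),(k*z,h*z),(0,0,255) if 0 else (0,120,255),1) if k%10==0 else 0
    for k in range(0,h,10):cv2.putText(a,str(y+k),(0,k*z+10),0,.35,(0,0,255));cv2.line(a,(0,k*z),(w*z,k*z),(0,120,255),1)
    cv2.imwrite(n,a)
crop("pics/t8a.png",im,255,210,60,46,13)
crop("pics/s8a.png",cv2.imread("pics/side8.png"),258,185,60,46,13)
```

```text
(no output)
```

View pics/t8a.png

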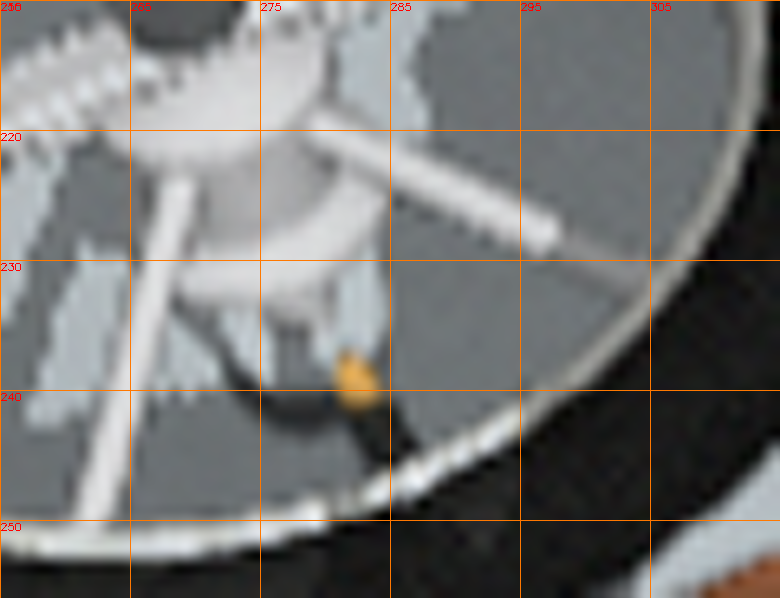

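View pics/s8a.png

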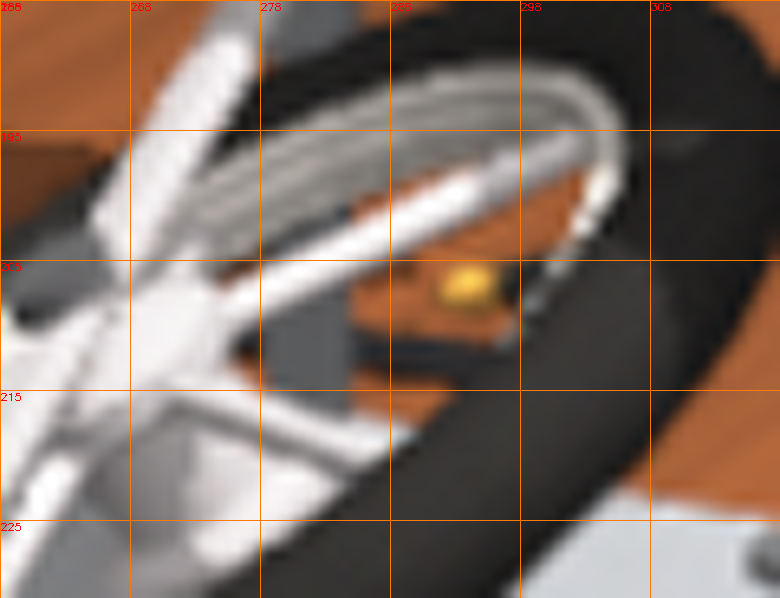

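```bash
cat > fit.py <<'E'
from h import *
def px(x,y,o): return np.array([(x+.5)/13-.5+o[0],(y+.5)/13-.5+o[1]])
def run(items,st=ST):
    # items: cam, k angle offset deg (None=stem), pts
    for cam,off,pts in items:
        def res(a):
            an=np.radians(a[0]+off)
            A,B=proj(cam,S2W(st,[wp(.022,an,.016),wp(.112,an)])) if off else proj(cam,S2W(st,[wp(.075,an),wp(.107,an)]))
            d=(B-A)/np.linalg.norm(B-A); n=np.array([-d[1],d[0]])
            return (np.array(pts)-A)@n
        q=least_squares(res,[0.]);print(cam,off,q.x.round(2),"res px",q.fun.round(2))
E
python3 - <<'E'
from fit import *
t=(255,210);s=(258,185)
run([("top",-36,[px(178,185,t),px(100,505,t)]),("top",36,[px(325,130,t),px(545,235,t),px(630,285,t)]),
("side",36,[px(240,297,s),px(465,192,s),px(565,150,s)]),("top",0,[px(357,380,t),px(395,455,t)])])
E
```

```text
top -36 [-1.18] res px [ 0.61 -0.15]
top 36 [-0.95] res px [-0.24 -0.31  0.31]
side 36 [4.69] res px [-1.11 -0.22  0.49]
top 0 [-0.53] res px [ 0.03 -0.02]
```

```bash
cat >> fit.py <<'E'
def joint(items,sig=0.7,stemw=1):
    def res(x):
        R_=[]
        for cam,off,pts in items:
            an=np.radians(x[0]+off); s=x[1:3] if cam=="top" else x[3:5]
            A,B=(proj(cam,S2W(ST,[wp(.022,an,.016),wp(.112,an)])) if off else proj(cam,S2W(ST,[wp(.075,an,x[5]/1e3),wp(.107,an,x[5]/1e3)])))+s
            d=(B-A)/np.linalg.norm(B-A); n=np.array([-d[1],d[0]])
            R_.append(((np.array(pts)-A)@n)/.3)
        return np.r_[np.concatenate(R_),x[1:5]/sig,x[5]/3]
    q=least_squares(res,np.zeros(6)); C=np.linalg.inv(q.jac.T@q.jac)
    print("a %.2f +- %.2f"%(q.x[0],C[0,0]**.5),q.x[1:].round(2),(q.fun*.3).round(2)); return q.x
E
python3 - <<'E'
from fit import *
t=(255,210);s=(258,185)
T=lambda x,y:((x+.5)/7-.5+215,(y+.5)/7-.5+165)
S=lambda x,y:((x+.5)/7-.5+220,(y+.5)/7-.5+170)
items=[("top",-36,[px(178,185,t),px(100,505,t)]),("top",36,[px(325,130,t),px(545,235,t),px(630,285,t)]),("top",180,[T(328,215),T(355,268)]),
("side",36,[px(240,297,s),px(465,192,s),px(565,150,s)]),("side",-36,[px(290,412,s),px(380,440,s)]),("top",0,[px(357,380,t),px(395,455,t)]),("side",0,[px(470,285,s),px(530,275,s)])]
joint(items); joint([i for i in items if i[0]=="top"]); joint([i for i in items if i[0]=="side"])
joint(items,2)
E
```

```text
a -1.32 +- 0.21 [ 0.11 -0.33  0.97 -1.79  4.09] [ 0.61 -0.22  0.05 -0.14  0.44  0.11  0.23 -0.27 -0.    0.44  0.05 -0.46
 -0.05 -0.22 -0.55  0.44  0.05 -0.14  0.42 -0.77  0.41]
a -1.38 +- 0.22 [ 0.14 -0.34  0.    0.    0.71] [ 0.62 -0.23  0.06 -0.15  0.43  0.04  0.17 -0.11 -0.29  0.06 -0.15  0.
  0.    0.07]
a 1.02 +- 1.22 [-0.    0.    0.33 -1.1   3.74] [-0.49  0.02  0.57 -0.06 -0.14 -0.6   0.49 -0.    0.    0.14 -0.47  0.37]
a -1.40 +- 0.22 [ 0.12 -0.36  1.24 -1.91  4.11] [ 0.6  -0.27  0.07 -0.15  0.42  0.03  0.17 -0.28 -0.02  0.42  0.24 -0.29
 -0.07 -0.25 -0.55  0.44  0.02 -0.05  0.19 -0.29  0.41]
```

Run:
```python
from h import *
where(); print(r.get_obs()["qvel"].round(3))
a=cv2.imread("pics/top0.png").astype(int);b=cv2.imread("pics/top8.png").astype(int)
print(r.hand_in())
```

```text
t 12.05 r 362.3 th 59.6 out 150.1 F [ 0.6  1.9 -0.5] q [ 0.26  0.55 -0.11  1.17  0.3   1.78 -0.97] gw -0.0001
[-0.037 -0.003 -0.042  0.02  -0.01  -0.002 -0.004]
the job is handed in; nothing more can be done
None
```

View pics/top8.png

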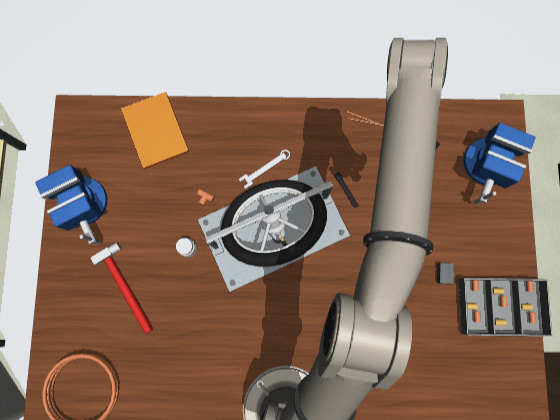

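I turned the wheel about 130° clockwise, as seen facing the open face, by pushing two spokes one after the other with the shut fingertips. I then backed off, lifted the hand clear and handed the job in at about 12 s.

**Stem position:** the last pictures put the stem within about 1.5° of twelve o'clock, roughly 2 mm at the stem. Fits to the top camera gave −0.5° to −1.4°. The side camera, which is poorly placed for this, gave +1.0° ± 1.2°, and +4.7° from one spoke taken without allowing for camera shift. I trusted the top camera and left the stem there.

**Contact:** the wrist force readings stayed below about 4 N each time I read them. The finger path kept clear of the tyre, rim and stem by calculation.

**Other things on the bench:** in the last top picture they appear where they were at the start, with the hand well clear of everything. I judged this by eye.

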